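# Stop the jar stand rocking

### The job

The little swivel stand rocks because its short foot is not on the step made for it. Turn it by its arm (a sideways push is enough), without lifting the stand off its pin, until the short foot stands on top of the higher of the two steps, all four feet bear and the top is level; then gently set the wide lidded jar upright in the middle of the stand's top and let go. Leave the stand so, and leave the other things on the table where they are.

Things in the scene. Friction and masses are not known exactly. Their poses are not given: they have to be found in the camera images.
- base_plate: flat round grey plate of smooth plastic (friction about 0.3), 200 mm across and 5 mm thick, fixed to the table; a steel pin (13 mm thick, 14 mm high) stands in its middle. Origin: centre of its underside. Its -x axis points midway between the two steps, which lie 90 degrees apart, 74 mm from the pin.
- stand: loose aluminium stand, 0.2 to 0.5 kg: round 90 mm top, three long feet 36 mm from its middle (along its +x and 70 degrees either side), one short foot 74 mm out under an arm along its -x. A tube under the top sits over the plate's pin (2.5 mm play) and lets it turn. Origin: on the tube's axis, level with the long feet's undersides (5 mm above the plate's underside when level); z up
- stand_top (a point): centre of the upper face of the stand's top (on a dark 60 mm rubber disc), 41 mm above the stand's origin along its z axis; place for the jar
- short_foot (a point): lowest point of the stand's short foot (10 mm rod, round end), 6 mm above the level of the long feet's undersides. Until it stands on the high step, the stand leans about 4 degrees down towards the arm and rests on three feet. Friction alone holds the stand where it is left
- paddle (a point): centre of the upright paddle at the end of the stand's arm, 114 mm from the stand's middle, beyond the rim of the base plate: 24 mm long along the arm, 6 mm thick, 30 mm high. It can be pushed sideways, to either side
- high_step_top (a point): centre of the flat top of the high step: a round white mound of smooth plastic on the base plate, 6 mm high above the plate, flat top 20 mm across, its flank sloping at 20 degrees down to 53 mm across. The short foot slides up it when the arm is pushed. Either left or right of the arm at the start
- low_step_top (a point): the same for the low step: 2.5 mm high, flat top 20 mm across, 34 mm across at its foot; too low for the short foot, the stand still leans on it
- jar: wide lidded jar, white lid over a pale pink body, 49 mm across and 50 mm high, about 0.08 kg, loose, upright on the table. Origin: centre of its underside. To the right of the stand
- small_jar: bystander: smaller lidded jar with a grey lid, 35 mm across and 30 mm high. Origin: centre of its underside
- tub: bystander: grey lidded tub, 71 mm across and 60 mm high. Origin: centre of its underside
- nipper: bystander: steel cuticle nipper lying flat, 34 x 100 x 9 mm, long along y. Origin: centre of its underside
- buffer: bystander: buffer block, 26 x 94 x 26 mm, long along y. Origin: centre of its underside

How it is judged:
By the outcome, as a careful person would: the job done as asked, in the order asked, and still so for the second after the job is handed in, with the robot touching nothing.
It also fails if it takes over 69 s, if anything falls off the work surface, if the arm or the gripper's body presses on something with over 40 N, if the wrist force passes 120 N, or if a joint passes its speed limit or range.

### The arm

A 6-joint arm with a two-finger parallel gripper is mounted at the origin on a cart in front of the work surface, level with it; the furniture and walls round the work are solid. World frame = base frame: x ahead of the robot, y to its left, z up, the work surface at z = 0. Lengths are in m, angles in rad, forces in N, time in s.
With the tool pointing down it reaches from about 0.275 to 0.875 m from the base axis. Payload 12.5 kg.
Tool frame: the origin (TCP) lies at the very end of the fingers, on their centre line; the grasp point (between the pads) lies 19 mm behind it; z points along the fingers, y is the line along which they close (so a half turn about z gives the same grasp; the last joint's range is limited). The gripper opens to 85 mm and grips with 20 to 120 N. Pads are 22 mm wide; open, the fingers measure 114 mm over their backs; the gripper's body (76 mm by 85 mm) begins 54 mm behind the grasp point. The pads swing forward as they close: fully open they stand 13 mm farther back than shut.
Start: joints at [-1.385, 0.351, 1.652, -0, 1.139, -0.085], TCP at [0.147, -0.53, 0.231] pointing down, gripper open.
Joint ranges: [-2.75, 2.75], [-0.79, 2.1], [0.01, 2.65], [-1.57, 4.71], [0.07, 3.14], [-2.87, 2.87]. Speed limits (rad/s): [2.22, 2.22, 2.79, 3.14, 3.14, 3.14].

### API

Orientations are given as a 3x3 rotation matrix whose columns are the frame's x, y, z axes.
In Python, from bench import manip gives the robot as it stands. Calls block until the motion is done:
- manip.move_ptp(position, orientation): joint-space move of the TCP to a pose.
- manip.move_l(position, attitude=None, max_speed=0.15): straight line of the TCP; attitude=None keeps the orientation; max_speed is the mean speed in m/s.
- manip.move_j(angles): joint-space move.
- manip.set_gripper(opening, effort=None): opening from 0.0 (shut) to 1.0 (fully open); effort is the grip in N (None keeps the last); returns when the fingers have stopped.
- manip.dwell(seconds).
- manip.inverse_kinematics(position, orientation): joint angles nearest the present ones, or None.
- manip.grab_frame(name): name is "side" or "top"; returns (picture, depth): 400x640x3 uint8, red, green, blue; 400x640 float32, m along the optical axis (not along the pixel's ray), 0 where there is no reading.
- manip.get_calibration(name): a dict with "camera_matrix" (3x3 intrinsics, pixels), "R" (3x3) and "t" (3): a world point X has camera coordinates R X + t. Camera axes: x right, y down, z forward; pixel columns grow to the right and rows downward; lengths in m; the calibration is good to about 2 mm. A picture is of the moment at which its call begins. get_calibration takes no time and is no camera call.
A pose or a line that the arm cannot do raises manip.Unreachable and nothing moves.
- manip.sign_off(): hands the job in; it is judged then, once.
Trained networks look in the newest picture that a camera, given by its name, has taken for a name from the list of things; names that differ only in an ending like _2 or _b are one class to them, and where a whole thing is asked for, a point or a joint stands for the part that bears it (a point fixed in the world has none). Each returns a list of dicts, best first, with "confidence" (0 to 1); they miss things now and then, are a little off and sometimes report something else, mostly with a low value. They report only what shows in the picture. A call takes as long as a camera call.
- manip.look_for(camera, name): "at" ([x, y, z] in m, in world coordinates, good to about 4 mm: the middle of the surface that is visible of it).
Readings, each from a call of its own:
- manip.current_time(): time.
- manip.current_qpos(): joint angles.
- manip.current_joint_vel(): joint speeds.
- manip.current_joint_torque(): joint torques, N m.
- manip.current_ee_pos(): TCP position.
- manip.current_tcp_rot(): TCP orientation.
- manip.current_force(): force on the tool from outside, world axes, zero at the start.
- manip.current_ft_torque(): the same for the moment, N m.
- manip.current_grip_width(): opening from 0.0 (shut) to 1.0 (fully open).
- manip.current_grip_force(): force on a finger pad.
Only numpy, scipy, OpenCV 4.12 (cv2) and the standard library are available. Lean on these libraries where they do the work, as an engineer would, in place of code of your own. Each camera call takes 0.05 s, during which the arm holds its last target. There are 200 camera calls.

## Working session

There is one attempt and no reset: what is moved stays moved. The work goes in short steps, each a Python script; the robot and the scene stay as the last script left them, time stands still between calls to the robot, and variables do not carry over. Pictures are saved under pics/ and viewed, at most 10 in all, crops included, and the job is handed in when it is done.

```bash
mkdir -p pics; cat > h.py <<'E'
from bench import manip as m
import numpy as np, cv2
def snap(cam,fn=None):
    p,d=m.grab_frame(cam)
    if fn: cv2.imwrite('pics/'+fn,p[:,:,::-1])
    return p,d
def cloud(cam,d):
    c=m.get_calibration(cam);K=np.array(c['camera_matrix']);R=np.array(c['R']);t=np.array(c['t'])
    v,u=np.mgrid[:d.shape[0],:d.shape[1]]
    P=np.stack([(u-K[0,2])/K[0,0]*d,(v-K[1,2])/K[1,1]*d,d],-1)
    return (P-t)@R
def proj(cam,X):
    c=m.get_calibration(cam);K=np.array(c['camera_matrix'])
    q=K@(np.array(c['R'])@np.array(X)+np.array(c['t']));return q[:2]/q[2]
E
python3 - <<'E'
from h import *
np.set_printoptions(precision=4,suppress=True)
for cam in('top','side'):
    p,d=snap(cam,cam+'0.png')
    for n in ['base_plate','stand','stand_top','paddle','short_foot','high_step_top','low_step_top','jar','small_jar','tub','nipper','buffer']:
        r=m.look_for(cam,n)
        print(cam,n,[(np.round(x['at'],4).tolist(),round(x['confidence'],2),proj(cam,x['at']).round().tolist()) for x in r[:2]])
print(m.current_time())
E
```

```text
top base_plate [([0.6371, 0.1292, 0.058], 0.72, [259.0, 140.0]), ([0.5515, -0.1724, 0.0024], 0.64, [367.0, 176.0])]
top stand [([0.5244, -0.1651, 0.0442], 0.58, [366.0, 184.0])]
top stand_top [([0.5243, -0.1677, 0.0445], 0.63, [367.0, 184.0])]
top paddle [([0.5186, -0.1729, 0.0447], 0.57, [369.0, 186.0])]
top short_foot []
top high_step_top [([0.4634, -0.1975, 0.0111], 0.69, [376.0, 207.0]), ([0.5552, -0.1713, 0.0023], 0.51, [367.0, 175.0])]
top low_step_top [([0.5156, -0.1109, 0.007], 0.4, [345.0, 188.0])]
top jar [([0.4404, -0.3998, 0.0505], 0.64, [453.0, 216.0]), ([0.5272, -0.1637, 0.0464], 0.21, [366.0, 182.0])]
top small_jar [([0.5247, -0.1664, 0.043], 0.73, [366.0, 184.0]), ([0.5656, -0.4082, 0.03], 0.6, [453.0, 171.0])]
top tub [([0.634, 0.1286, 0.0564], 0.75, [259.0, 141.0])]
top nipper [([0.6148, 0.2458, 0.0051], 0.42, [222.0, 151.0])]
top buffer [([0.331, -0.2576, 0.0277], 0.96, [398.0, 255.0])]
side base_plate [([0.544, -0.2083, 0.0054], 0.96, [345.0, 250.0])]
side stand [([0.521, -0.1732, 0.0409], 0.75, [334.0, 228.0])]
side stand_top [([0.5229, -0.1725, 0.0428], 0.68, [335.0, 227.0])]
side paddle [([0.5219, -0.1736, 0.0478], 0.68, [335.0, 225.0])]
side short_foot [([0.526, -0.1765, 0.0428], 0.55, [336.0, 228.0])]
side high_step_top [([0.4658, -0.2038, 0.0068], 0.57, [309.0, 249.0]), ([0.5466, -0.2099, 0.0032], 0.39, [347.0, 251.0])]
side low_step_top []
side jar [([0.4353, -0.4229, 0.0416], 0.98, [298.0, 305.0])]
side small_jar [([0.5649, -0.419, 0.0264], 0.88, [372.0, 308.0]), ([0.4341, -0.422, 0.0431], 0.54, [297.0, 304.0])]
side tub [([0.6634, 0.1145, 0.047], 0.56, [376.0, 170.0])]
side nipper [([0.6054, 0.2465, 0.0115], 0.66, [348.0, 163.0])]
side buffer [([0.3336, -0.2677, 0.0236], 0.76, [245.0, 261.0])]
1.3
```

View pics/top0.png

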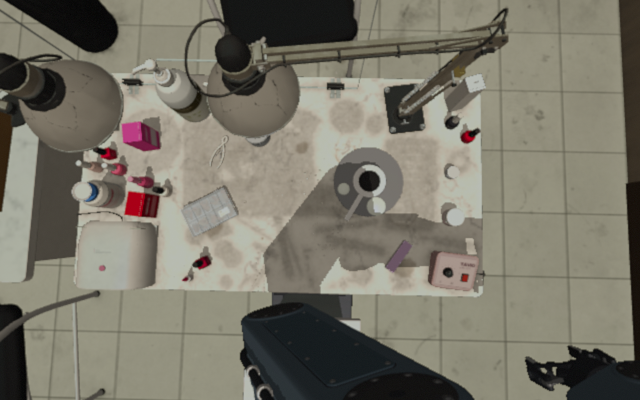

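View pics/side0.png

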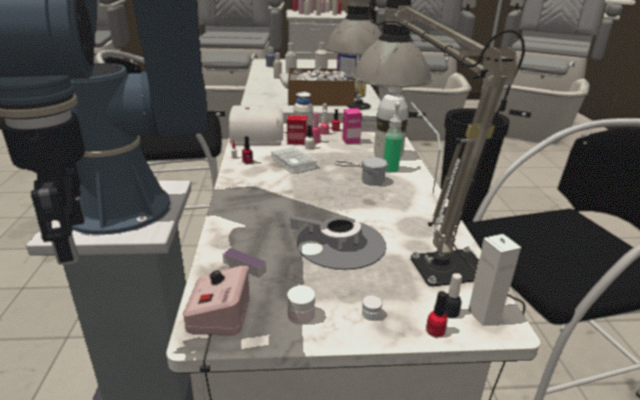

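The top view shows the plate near (368,182), with the stand's arm pointing to about (350,215). The high step is at (376,207), the low step at (345,188), and the jar at (453,216). The side view agrees. Next I'll measure the geometry more closely.

```bash
cat >> h.py <<'E'
from scipy.optimize import least_squares
def circ(P,r0=None):
    f=lambda q:np.hypot(P[:,0]-q[0],P[:,1]-q[1])-(q[2] if r0 is None else r0)
    s=least_squares(f,[*P[:,:2].mean(0),.05],loss='soft_l1',f_scale=.002);return s.x
E
python3 - <<'E'
from h import *
np.set_printoptions(precision=4,suppress=True)
for cam in('top','side'):
    p,d=snap(cam);W=cloud(cam,d)
    near=np.hypot(W[...,0]-.535,W[...,1]+.175)<.16
    tbl=near&(np.hypot(W[...,0]-.535,W[...,1]+.175)>.125)&(W[...,2]<.012)
    print(cam,'table z',np.median(W[tbl][:,2]))
    # plate by grey colour: boundary of convex hull of plate-height points
    m5=(near&(W[...,2]>.0033)&(W[...,2]<.009)).astype(np.uint8)
    m5=cv2.morphologyEx(m5,cv2.MORPH_OPEN,np.ones((3,3)))
    c=max(cv2.findContours(m5,0,1)[0],key=cv2.contourArea)
    h=cv2.convexHull(c)[:,0]; print('plate',circ(W[h[:,1],h[:,0]]))
    tp=near&(W[...,2]>.036)&(W[...,2]<.056); P=W[tp]
    disc=P[np.hypot(P[:,0]-.533,P[:,1]+.178)<.06]
    print('disc n',len(disc),'centroid',disc.mean(0),'z',np.median(disc[:,2]))
    A=np.c_[disc[:,:2]-disc[:,:2].mean(0),np.ones(len(disc))];print('plane',np.linalg.lstsq(A,disc[:,2],rcond=None)[0])
    far=near&(W[...,2]>.012)&(np.hypot(W[...,0]-.533,W[...,1]+.178)>.06)
    Q=W[far];print('arm',len(Q));print(Q[np.argsort(np.hypot(Q[:,0]-.533,Q[:,1]+.178))][::max(1,len(Q)//12)])
    j=W[(np.hypot(W[...,0]-.44,W[...,1]+.41)<.05)&(W[...,2]>.044)&(W[...,2]<.06)]
    print('jar',len(j),j.mean(0),j.min(0),j.max(0))
    u,v=(360,190) if cam=='top' else (335,240)
    cr=p[v-50:v+50,u-65:u+65];cv2.imwrite(f'pics/c_{cam}.png',cv2.resize(cr,None,fx=6,fy=6,interpolation=2)[:,:,::-1])
E
python3 -c "
import cv2,numpy as np
a=[cv2.resize(cv2.imread(f'pics/c_{c}.png'),(390,300)) for c in('top','side')]
cv2.imwrite('pics/c.png',np.hstack(a))"
```

```text
top table z -0.0019106948537541315
plate [ 0.5132 -0.1055  0.0128]
disc n 854 centroid [ 0.5328 -0.1733  0.0425] z 0.04259989223373373
plane [ 0.0627 -0.0345  0.0425]
arm 131
[[ 0.4796 -0.1499  0.0378]
 [ 0.4767 -0.1444  0.0387]
 [ 0.4686 -0.2028  0.0132]
 [ 0.4685 -0.1419  0.037 ]
 [ 0.4659 -0.1395  0.033 ]
 [ 0.463  -0.134   0.034 ]
 [ 0.4549 -0.1371  0.0316]
 [ 0.4521 -0.1317  0.031 ]
 [ 0.4491 -0.1261  0.0325]
 [ 0.4462 -0.1205  0.0341]
 [ 0.438  -0.1235  0.0333]
 [ 0.4352 -0.1181  0.0328]
 [ 0.4323 -0.1126  0.0324]
 [ 0.4296 -0.1073  0.0297]]
jar 257 [ 0.44   -0.4068  0.0481] [ 0.4169 -0.4315  0.0441] [ 0.4631 -0.3826  0.0549]
side table z 0.0005952936114615944
plate [ 0.5362 -0.1758  0.0992]
disc n 740 centroid [ 0.5312 -0.1776  0.0449] z 0.04512775028745124
plane [ 0.062  -0.0193  0.0449]
arm 242
[[ 0.4809 -0.1464  0.04  ]
 [ 0.4767 -0.1414  0.0397]
 [ 0.4701 -0.1443  0.0179]
 [ 0.4611 -0.1944  0.0134]
 [ 0.4568 -0.1929  0.0125]
 [ 0.4637 -0.1301  0.0385]
 [ 0.4499 -0.1353  0.0366]
 [ 0.4434 -0.1258  0.0364]
 [ 0.4412 -0.1224  0.0237]
 [ 0.4366 -0.1206  0.012 ]
 [ 0.432  -0.1217  0.0155]
 [ 0.4253 -0.1214  0.0367]
 [ 0.423  -0.1157  0.0335]]
jar 459 [ 0.4395 -0.4102  0.0504] [ 0.4164 -0.431   0.0441] [ 0.4635 -0.3834  0.0539]
```

View pics/c.png

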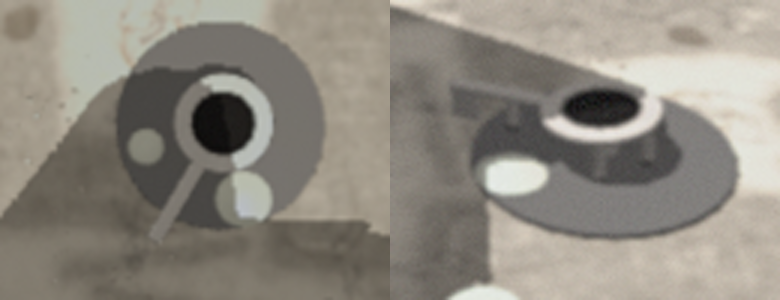

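Both views show the arm at about 150° and the high (larger) mound at about 197° seen from the plate centre (0.535, -0.176). That fits the 74 mm and 90° in the spec. I'll straddle the paddle with loosely opened fingers and sweep it counter-clockwise.

```bash
cat >> h.py <<'E'
C=np.array([.535,-.1760])
def Rt(a,s=1):
    y=s*np.array([-np.sin(a),np.cos(a),0]);z=np.array([0,0,-1.]);return np.c_[np.cross(y,z),y,z]
def pt(deg,z,r=.114):
    a=np.deg2rad(deg);return [C[0]+r*np.cos(a),C[1]+r*np.sin(a),z]
def armang(cam):
    p,d=snap(cam);W=cloud(cam,d);v=W[...,:2]-C
    r=np.hypot(v[...,0],v[...,1]);a=np.rad2deg(np.arctan2(v[...,1],v[...,0]))%360
    k=(r>.055)&(r<.13)&(W[...,2]>.02)&(W[...,2]<.052)&(a>100)&(a<250)
    dk=(r<.04)&(W[...,2]>.036)&(W[...,2]<.056);P=W[dk]
    A=np.c_[P[:,:2]-C,np.ones(len(P))];s=np.linalg.lstsq(A,P[:,2],rcond=None)[0] if len(P)>20 else None
    return np.median(a[k]) if k.any() else None,np.percentile(a[k],[10,90]) if k.any() else None,k.sum(),s,len(P)
E
python3 - <<'E'
from h import *
np.set_printoptions(precision=4,suppress=True)
for cam in('top','side'): print(cam,armang(cam))
hs=[]
for cam in('top','side'):
  for i in range(2):
    snap(cam);
    for n in('high_step_top','low_step_top'):
      for x in m.look_for(cam,n)[:1]:
        v=np.array(x['at'])[:2]-C;print(cam,n,np.round(x['at'],4),x['confidence'],np.rad2deg(np.arctan2(v[1],v[0]))%360,np.hypot(*v))
for s in(1,-1):
    print(s,[None if q is None else np.round(q,2).tolist() for q in (m.inverse_kinematics(pt(a,.015),Rt(np.deg2rad(a),s)) for a in(150,175,203))])
E
```

```text
top (np.float64(149.5106582159903), array([145.9434, 153.1678]), np.int64(133), array([ 0.0603, -0.0254,  0.043 ]), 669)
side (np.float64(151.21146712813865), array([146.9129, 153.5939]), np.int64(185), array([ 0.0533, -0.0182,  0.0455]), 531)
top high_step_top [ 0.4665 -0.2009  0.0136] 0.59 199.97639033631202 0.072885252280554
top low_step_top [ 0.5151 -0.1142  0.0065] 0.52 107.84889455698163 0.06492495668077107
top high_step_top [ 0.4655 -0.1958  0.0099] 0.74 195.90183325619927 0.07226541358077183
side high_step_top [ 0.4629 -0.2007  0.0063] 0.74 198.91042155536985 0.07621351586168958
side high_step_top [ 0.4663 -0.2053  0.012 ] 0.75 203.0978596407897 0.07468721443460057
1 [[-0.37, 0.55, 2.04, -0.0, 0.55, 1.73], [-0.48, 0.55, 2.04, -0.0, 0.55, 1.18], [-0.57, 0.58, 1.96, -0.0, 0.6, 0.6]]
-1 [[-0.37, 0.55, 2.04, -0.0, 0.55, -1.42], [-0.48, 0.55, 2.04, -0.0, 0.55, -1.96], [-0.57, 0.58, 1.96, -0.0, 0.6, -2.54]]
```

```bash
python3 - <<'E'
from h import *
np.set_printoptions(precision=4,suppress=True)
for cam,b in(('top',-.0015),('side',.001)):
    D=[];
    for i in range(5): p,d=snap(cam);D.append(d)
    W=cloud(cam,np.mean(D,0));v=W[...,:2]-C;r=np.hypot(v[...,0],v[...,1]);a=np.rad2deg(np.arctan2(v[...,1],v[...,0]))%360
    for lo in(.007,.0085,.0095):
        k=(r>.04)&(r<.108)&(a>168)&(a<235)&(W[...,2]-b>lo)&(W[...,2]-b<.02)
        q=W[k].mean(0);print(cam,lo,k.sum(),q,np.rad2deg(np.arctan2(*(q[:2]-C)[::-1]))%360,np.hypot(*(q[:2]-C)))
    g=p.astype(int);sat=g[...,1]-g[...,2]   # greenish/white vs grey
    k=(r<.098)&(r>.05)&(a>160)&(a<240)
    V=p.max(2);print(cam,'V pct',np.percentile(V[k],[10,30,50,70,90]))
    k2=k&(V>np.percentile(V[k],50)*0+115)&(W[...,2]<.02);q=W[k2].mean(0);print('bright',k2.sum(),q,np.rad2deg(np.arctan2(*(q[:2]-C)[::-1]))%360)
    if cam=='side':
        # stand tube/plate centre cross-check
        m5=((np.hypot(W[...,0]-.535,W[...,1]+.175)<.16)&(W[...,2]>.0035)&(W[...,2]<.009)).astype(np.uint8)
        m5=cv2.morphologyEx(m5,cv2.MORPH_OPEN,np.ones((3,3)));c=max(cv2.findContours(m5,0,1)[0],key=cv2.contourArea);h=cv2.convexHull(c)[:,0];print('plate',circ(W[h[:,1],h[:,0]],.1))
print(m.current_time())
E
```

```text
top 0.007 175 [ 0.4672 -0.1987  0.0077] 198.50685624288278 0.07151195623016814
top 0.0085 108 [ 0.4668 -0.1987  0.0086] 198.399298455154 0.07183758450500086
top 0.0095 73 [ 0.4668 -0.1985  0.0092] 198.28666316707793 0.07178734689145728
top V pct [ 72. 117. 119. 139. 188.]
bright 434 [ 0.4728 -0.213   0.0052] 210.79788881979997
side 0.007 158 [ 0.4655 -0.2005  0.0102] 199.43354368919324 0.07366751353018838
side 0.0085 104 [ 0.4656 -0.199   0.0111] 198.35767510671937 0.07309741471290926
side 0.0095 70 [ 0.4658 -0.1986  0.0116] 198.12061106736974 0.07280472541915474
side V pct [ 78.6 118.8 130.  184.2 231. ]
bright 460 [ 0.4725 -0.2169  0.0072] 213.245326654512
plate [ 0.5363 -0.175   0.05  ]
2.6
```

```bash
python3 - <<'E'
from h import *
np.set_printoptions(precision=2,suppress=True)
m.set_gripper(0.38)
a0=150.3;R=lambda a:Rt(np.deg2rad(a))
m.move_ptp(pt(a0,.14,.116),R(a0))
m.move_l(pt(a0,.016,.116),max_speed=.08)
print('down',m.current_force(),m.current_grip_width())
for a in np.arange(a0+6,200,6):
    m.move_l(pt(a,.016,.116),R(a),max_speed=.05)
    print(a,m.current_force())
m.dwell(.2)
for cam in('top','side'): print(cam,armang(cam))
snap('side','s1.png');print(m.current_time())
E
```

```text
down [-0.13  0.27 -0.19] 0.38349649392657237
156.3 [ 0.89  0.86 -0.07]
162.3 [-0.19 -0.47 -0.04]
168.3 [ 0.29  0.29 -0.6 ]
174.3 [ 0.66 -0.31  0.22]
180.3 [-0.47  0.18 -0.16]
186.3 [-0.38  0.17 -1.16]
192.3 [ 0.31 -0.24 -0.3 ]
198.3 [ 0.23 -0.17 -0.38]
top (np.float64(189.0436912381488), array([189.04, 189.04]), np.int64(1), array([-0.  ,  0.  ,  0.04]), 667)
side (np.float64(197.60728587269634), array([189.91, 211.9 ]), np.int64(307), array([-0.01,  0.01,  0.05]), 554)
10.1917
```

View pics/s1.png

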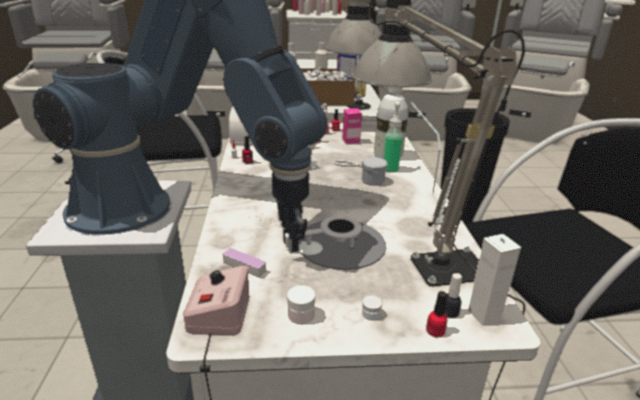

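The fingers are around the paddle near (295,240), and the top disc at (342,228) already reads nearly level. The arm lags the tool by about 6°, so I'll push a little further, then lift clear and measure.

```bash
python3 - <<'E'
from h import *
np.set_printoptions(precision=3,suppress=True)
a=204.3;m.move_l(pt(a,.016,.116),Rt(np.deg2rad(a)),max_speed=.03)
print(m.current_force())
a=202;m.move_l(pt(a,.016,.116),Rt(np.deg2rad(a)),max_speed=.03)
m.move_l(pt(a,.15,.116),max_speed=.15)
m.move_ptp([.40,-.40,.18],Rt(np.deg2rad(202)))
for cam in('top','side'): print(cam,armang(cam))
p,_=snap('top');q,_=snap('side')
cv2.imwrite('pics/s2.png',np.hstack([cv2.resize(x,(390,300),interpolation=2) for x in(p[140:240,295:425],q[190:290,270:400])])[:,:,::-1]);print(m.current_time())
E
```

```text
[-0.185  0.315 -0.228]
top (np.float64(200.75073258778207), array([197.198, 204.676]), np.int64(134), array([ 0.001, -0.   ,  0.044]), 663)
side (np.float64(201.54903735788028), array([197.827, 204.519]), np.int64(283), array([-0.   ,  0.004,  0.046]), 545)
13.0667
```

View pics/s2.png

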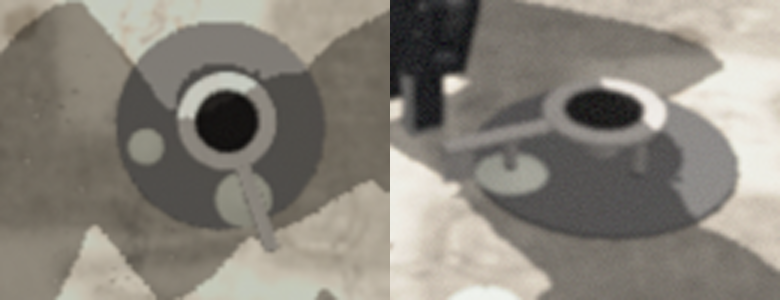

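```bash
cat >> h.py <<'E'
def bp(cam,uv,z):
    c=m.get_calibration(cam);K=np.array(c['camera_matrix']);R=np.array(c['R']);t=np.array(c['t'])
    o=-R.T@t;d=R.T@np.linalg.solve(K,[*uv,1]);return o+d*(z-o[2])/d[2]
E
python3 - <<'E'
from h import *
np.set_printoptions(precision=4,suppress=True)
print('mound',bp('top',(376,206.7),.007),bp('side',(310.7,247.7),.007),'lowmound',bp('top',(343.7,189),.006))
print('foot side',bp('side',(310.7,245.3),.012))
print('disc',bp('top',(370.2,180.3),.046),bp('side',(341.2,226.3),.046))
print('tip',bp('top',(385.5,222.3),.046),'plate',bp('top',(368.5,181.7),.005),bp('side',(341.7,246),.005))
for cam in('top','side'):
    p,d=snap(cam);W=cloud(cam,d);v=W[...,:2]-C;r=np.hypot(v[...,0],v[...,1])
    P=W[(r<.043)&(W[...,2]>.036)&(W[...,2]<.056)]
    k=(r>.055)&(r<.13)&(W[...,2]>.025)&(W[...,2]<.052)&(v[...,0]<0);A=W[k]
    rr=np.hypot(*(A[:,:2]-C).T);a=np.rad2deg(np.arctan2(A[:,1]-C[1],A[:,0]-C[0]))%360
    for lo,hi in((.055,.075),(.065,.085),(.09,.11),(.11,.13)):
        s=(rr>lo)&(rr<hi);print(cam,lo,s.sum(),A[s].mean(0),np.median(a[s]))
    h=W[(r<.065)&(W[...,2]>.036)&(W[...,2]<.056)]
    print('disc bbox mid',(h.min(0)+h.max(0))/2,h.mean(0))
E
```

```text
mound [ 0.464  -0.1981  0.007 ] [ 0.4689 -0.1995  0.007 ] lowmound [ 0.5124 -0.1062  0.006 ]
foot side [ 0.469  -0.1977  0.012 ]
disc [ 0.5335 -0.1762  0.046 ] [ 0.5363 -0.1765  0.046 ]
tip [ 0.42   -0.2189  0.046 ] plate [ 0.5349 -0.1764  0.005 ] [ 0.5375 -0.1923  0.005 ]
top 0.055 38 [ 0.4742 -0.1993  0.0429] 200.7589770956878
top 0.065 40 [ 0.4649 -0.2028  0.0426] 200.91514009344198
top 0.09 38 [ 0.4418 -0.2111  0.0423] 200.5528318289115
top 0.11 29 [ 0.4251 -0.2174  0.0416] 200.5752519685532
disc bbox mid [ 0.5275 -0.1763  0.0438] [ 0.5333 -0.1779  0.0435]
side 0.055 58 [ 0.4737 -0.2004  0.0419] 202.53454536845427
side 0.065 69 [ 0.4652 -0.2037  0.0395] 202.45835735323382
side 0.09 65 [ 0.4405 -0.2127  0.0409] 201.24160739872266
side 0.11 81 [ 0.4244 -0.2186  0.0374] 201.3876407687767
disc bbox mid [ 0.5261 -0.1765  0.0431] [ 0.5315 -0.182   0.0458]
```

The stand is level, but the arm sits about 3° past the mound's middle, with the foot some 4 mm off centre. I'll nudge it back with the other finger.

```bash
python3 - <<'E'
from h import *
np.set_printoptions(precision=3,suppress=True)
R=lambda a:Rt(np.deg2rad(a))
m.move_ptp(pt(200.9,.12,.116),R(200.9)); m.move_l(pt(200.9,.016,.116),max_speed=.12)
for a in(197,194.6,196.5): m.move_l(pt(a,.016,.116),R(a),max_speed=.025)
m.move_l(pt(196.5,.12,.116),max_speed=.15)
# look for jar, then go above it
m.set_gripper(1.0)
m.move_ptp([.40,-.40,.18],R(202))
for cam in('top','side'): print(cam,armang(cam))
for cam in('top','side'):
    snap(cam);print([(np.round(x['at'],4),x['confidence']) for x in m.look_for(cam,'stand_top')[:1]])
print(m.current_time())
E
```

```text
top (np.float64(199.21839240526074), array([195.753, 202.881]), np.int64(133), array([0.   , 0.003, 0.044]), 664)
side (np.float64(199.95034960385186), array([196.771, 202.91 ]), np.int64(271), array([-0.002,  0.004,  0.046]), 547)
[(array([ 0.524, -0.186,  0.043]), 0.64)]
[(array([ 0.524, -0.198,  0.043]), 0.59)]
18.625
```

```bash
python3 - <<'E'
from h import *
np.set_printoptions(precision=3,suppress=True)
R=Rt(0);J=[.440,-.4075]
m.move_ptp([*J,.15],R); m.move_l([*J,.014],max_speed=.1)
f0=m.current_force();print('down',f0)
m.set_gripper(0.0,effort=25)
print('grip',m.current_grip_width(),m.current_grip_force(),m.current_force())
m.move_l([*J,.03],max_speed=.04); m.move_l([*J,.15],max_speed=.1)
print('lift',m.current_grip_width(),m.current_grip_force(),m.current_force())
p,_=snap('side','s3.png'); print(m.current_time(),m.current_qpos())
E
```

```text
down [ 0.6   -0.166 -0.798]
grip 0.5601542996147127 25.547580420970917 [-1.26   1.365  5.466]
lift 0.5596303244491955 25.932111740112305 [ 0.025  0.47  -1.412]
24.825 [-0.825  0.531  1.593  0.     1.019 -2.395]
```

View pics/s3.png

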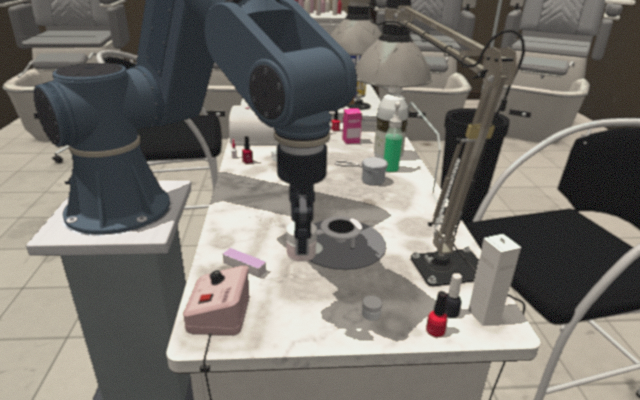

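The jar is held upright in the fingers near (302,240). Next I'll carry it over and set it down, watching the force.

```bash
python3 - <<'E'
from h import *
np.set_printoptions(precision=3,suppress=True)
T=[.535,-.1765];
m.move_l([*T,.15],max_speed=.13)
m.move_l([*T,.068],max_speed=.06); m.dwell(.3)
b=np.mean([m.current_force()[2] for _ in range(5)]);print('base',b)
z=.068
while z>.0575:
    z-=.001;m.move_l([*T,z],max_speed=.02);m.dwell(.1)
    f=np.mean([m.current_force()[2] for _ in range(3)])
    if f-b>2: break
print('z',z,'f',f,m.current_time())
w=m.current_grip_width()
m.set_gripper(w+.05);m.dwell(.2);m.set_gripper(.8)
m.move_l([*T,.16],max_speed=.1)
m.move_ptp([.40,-.40,.2],Rt(0))
for cam in('top','side'):
    p,d=snap(cam,cam+'4.png');W=cloud(cam,d)
    k=(np.hypot(W[...,0]-.535,W[...,1]+.176)<.05)&(W[...,2]>.085)&(W[...,2]<.11);P=W[k]
    A=np.c_[P[:,:2]-C,np.ones(len(P))]
    print(cam,'lid',P.mean(0),(P.min(0)+P.max(0))/2,np.linalg.lstsq(A,P[:,2],rcond=None)[0],armang(cam)[0])
p=cv2.imread('pics/top4.png');q=cv2.imread('pics/side4.png')
cv2.imwrite('pics/s4.png',np.hstack([cv2.resize(x,(390,300),interpolation=2) for x in(p[140:240,295:425],q[190:290,270:400])]));print(m.current_time())
E
```

```text
base -0.6882993315232484
z 0.059 f 11.398536110407841 31.8667
top lid [ 0.535 -0.177  0.094] [ 0.535 -0.178  0.092] [-0.004 -0.016  0.094] 199.3010084975052
side lid [ 0.533 -0.183  0.094] [ 0.534 -0.178  0.092] [0.033 0.14  0.096] 200.09419951026655
34.9917
```

View pics/s4.png

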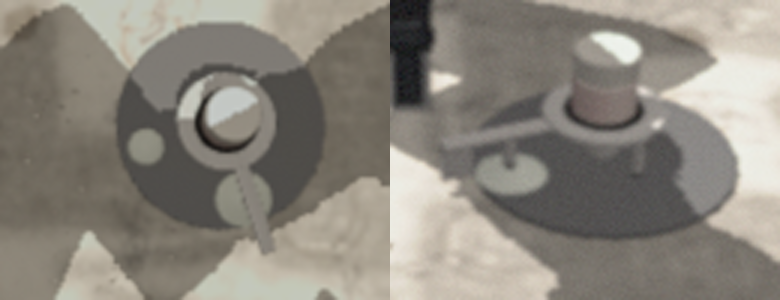

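The jar stands upright in the middle of the level top. The short foot is on the high mound at crop (512,165), and the arm angle hasn't changed. Handing in.

```bash
python3 -c "
from bench import manip as m
print(m.sign_off(),m.current_time())"
```

```text
the job is handed in; nothing more can be done
the job is handed in; nothing more can be done
```

Job handed in at about 35 s: the stand's short foot is on the high step and its top reads level. The jar is upright in the middle of the top and released, and the other things were left alone.

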